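# Open the filler pot with the unknown thread hand

### The arm

A 7-joint arm with a two-finger parallel gripper is mounted at the origin on the work surface; the furniture and walls round the work are solid. World frame = base frame: x ahead of the robot, y to its left, z up, the work surface at z = 0. Lengths are in m, angles in rad, forces in N, time in s.
With the tool pointing down it reaches from about 0.4 to 0.85 m from the base axis. Payload 4.5 kg.
Tool frame: the origin (TCP) lies between the finger pads, 19 mm behind the fingertips; this is the grasp point; z points along the fingers, y is the line along which they close (so a half turn about z gives the same grasp; the last joint's range is limited). The gripper opens to 88 mm and grips with 3 to 60 N. Pads are 18 mm wide; open, the fingers measure 123 mm over their backs; the gripper's body (75 mm by 187 mm) begins 45 mm behind the grasp point.
Start: joints at [-1.152, 0.689, -0.195, 1.565, 0.157, 0.902, -0.215], TCP at [0.235, 0.579, 0.257] pointing down, gripper open.
Joint ranges: [-3.01, 3.01], [-0.46, 2.08], [-1.47, 1.51], [0.13, 2.56], [-1, 4.14], [0.04, 2.09], [-2.66, 2.66]. Speed limits (rad/s): [2.57, 2.57, 3.14, 3.14, 3.14, 3.14, 3.14].

### API

Orientations are given as a unit quaternion [x, y, z, w].
In Python, from plant import r, eyes, finish_job gives the robot as it stands. The module is installed in compiled form; this text tells all that it offers.
- The arm moves only by the tool move_arm, never from a script. Its argument "motion" is a list of rows, each a list of 7 numbers: the shift along the tool's x, y, z in mm, then the turn, a rotation vector about the tool's x, y, z in degrees, then the closure, from 0 (fully open) to 1 (shut). A call has 1 to 5 rows; each row is the pose to reach, as a shift and turn from the pose commanded when the call began, along the tool's axes at that moment; what a row does not reach only later rows make up. A row lasts 1/8 s, in which the tool goes at most 62.5 mm and 10.7 degrees, less where a joint would pass 70% of its speed; a pose out of reach is approached as far as the arm can. A call with a gripper value outside its range is refused whole. The fingers move at their own pace and stop on an object; "newtons" is the grip in N (left out, the last holds). Time passes only in rows, so rows that repeat a pose let the fingers close. It gives the time, the measured TCP pose, the force, the opening and the grip force at its end, in the units of the state.
- r.get_state(): the state, without advancing time (a new reading comes with each control period).
- eyes.snapshot(name): name is "side" or "top" or "wrist"; returns a dict with "frame" (384x512x3 uint8, red, green, blue), "z_map" (384x512 float32, m along the optical axis (not along the pixel's ray), 0 where there is no reading), "intrinsics" (3x3 intrinsics, pixels), "dist" ([k1, k2, p1, p2, k3] as OpenCV has them; the pictures are not rectified), "world_to_cam" (4x4, takes a point from world to camera coordinates). Camera axes: x right, y down, z forward; pixel columns grow to the right and rows downward; lengths in m; the calibration is good to about 2 mm. A picture is of the moment at which its call begins.
- finish_job(): hands the job in; it is judged then, once.
The state is a dict: "clock": time; "q": joint angles; "qd": joint speeds; "joint_torque": joint torques, N m; "tool_pos": TCP position; "eef_rot": TCP orientation; "contact_force": force on the tool from outside, world axes, zero at the start; "moment": the same for the moment, N m; "opening": opening from 0.0 (shut) to 1.0 (fully open); "finger_force": force on a finger pad.
Only numpy, scipy, OpenCV 4.12 (cv2) and the standard library are available. Lean on these libraries where they do the work, as an engineer would, in place of code of your own. Each camera call takes 0.05 s, during which the arm holds its last target. There are 200 camera calls.

### The job

Take the cap off the filler pot. Nobody knows whether its quick thread is right- or left-handed, so try loosening the cap both ways until you find the way it goes, then lift it straight off. Finish still holding the cap in the gripper, level and about 8 cm above the mouth of the pot, so that drips fall back in; do not let go of it, and do not disturb the glue bottle, the small dome and the barrel standing beside it.

Things in the scene. Friction and masses are not known exactly. Their poses are not given: they have to be found in the camera images.
- pot: white plastic filler pot, 80 mm in diameter, on a square plywood foot 110 x 110 x 15 mm screwed to the table; neck 68 mm in diameter, rim 95 mm above the table. Origin: centre of the foot's underside; z up; x and y along the foot's sides. It does not move when pulled or twisted
- pot_mouth (a point): centre of the pot's mouth, at rim height. The cap's quick thread: turned the wrong way (varies, cannot be seen) it meets a hard stop within 20 degrees; the other way it goes round with only light friction, and from 50 to 105 degrees of turn (aim for 70) it lifts straight off. Short of that it only rattles up and down by 2 mm
- cap: grey cap (loose, 70 to 140 g): ribbed disc 70 mm wide, 10 mm thick; round knob on top, 30 mm in diameter, 30 tall (its top 40 mm above the disc's underside); low pointer rib on the disc from knob to edge along cap x. A stem with a 48 mm cross bar reaches 26 mm down into the neck. Origin: centre of the disc's underside, on the pot's rim when closed; z up. Closed: cap x along pot x within 3 degrees
- cap_grip (a point): on the cap's axis, 28 mm above the disc's underside (123 mm above the table when closed): a good TCP height for gripping the knob across its 30 mm diameter, from any side; 30 to 40 N of grip turns the cap, and at the stop the knob slips round between the fingers
- glue_bottle: small white glue bottle, 30 mm in diameter, 74 mm tall, standing; leave alone. Origin: centre of the underside
- small_dome: little plaster dome on a tile, 56 x 56 x 26 mm; leave alone. Origin: centre of the underside
- upright_barrel: model barrel standing upright, 27 mm in diameter, 34 mm tall; leave alone. Origin: centre of the underside
Mind the look-alikes: they are no part of the job. Leave any red look-alike of the cap alone.

How it is judged:
By the outcome, as a careful person would: the job done as asked, in the order asked, and still so for the second after the job is handed in, while the arm keeps its last pose, push and grip.
It also fails if it takes over 42 s, if anything falls off the work surface, if the arm or the gripper's body presses on something with over 40 N, if the wrist force passes 120 N, or if a joint passes its speed limit or range.

## Working session

There is one attempt and no reset: what is moved stays moved. The work goes in short steps, Python scripts to look and compute and a tool call to move; the robot and the scene stay as the last step left them, time stands still between calls to the robot, and variables do not carry over. Pictures are saved under pics/ and viewed, at most 10 in all, crops included, and the job is handed in when it is done.

Besides the shell and the picture viewer there is one more tool, called after ">>>" as name([rows], argument=value, ...), one row to a line, values as JSON. move_arm: Moves the arm, as the interface text tells. Its arguments: {"type":"object","properties":{"motion":{"type":"array","items":{"type":"array","items":{"type":"number"}}},"newtons":{"type":"number"}},"required":["motion"]}

```bash
mkdir -p pics
cat > h.py <<'E'
import numpy as np, cv2
from plant import r, eyes
def snap(n,f):
    s=eyes.snapshot(n); cv2.imwrite(f,s["frame"][:,:,::-1]); np.savez('last_%s.npz'%n,**s); return s
def world(s,u,v,z=None):
    K=s["intrinsics"]; T=np.linalg.inv(s["world_to_cam"])
    p=cv2.undistortPoints(np.array([[[u,v]]],float),K,np.array(s["dist"],float))[0,0]
    d=T[:3,:3]@np.array([p[0],p[1],1.]); o=T[:3,3]
    if z is None: return o+d*float(s["z_map"][int(round(v)),int(round(u))])
    return o+d*(z-o[2])/d[2]
E
python3 - <<'E'
from h import *
a=snap("top","pics/top.png");b=snap("side","pics/side.png")
cv2.imwrite("pics/both.png",np.hstack([cv2.imread("pics/top.png"),cv2.imread("pics/side.png")])[:,:])
im=cv2.imread("pics/both.png");cv2.imwrite("pics/both.png",cv2.resize(im,(800,300)))
print(r.get_state())
E
```

```text
{'clock': 0.1, 'q': array([-1.15220351,  0.68993263, -0.19454873,  1.56620727,  0.15729786,
        0.90250656, -0.2150906 ]), 'qd': array([-4.14368217e-05, -2.86206861e-03,  2.90999335e-04, -1.34761540e-03,
        3.69970511e-04, -1.39949973e-04, -1.39277286e-03]), 'joint_torque': array([-2.97989165e-03, -5.28506327e+01, -1.27139859e+00, -1.53837436e+01,
       -5.25640044e-02,  1.94594133e-03,  3.66861093e-05]), 'tool_pos': array([0.23442977, 0.57879946, 0.25667937]), 'eef_rot': array([ 1.91161278e-01,  9.81558289e-01, -8.23345041e-04, -1.10582307e-04]), 'contact_force': array([-0.82540548, -0.12670664, -0.10494956]), 'moment': array([-0.02923089,  0.03974999,  0.00928772]), 'finger_force': 0.0, 'opening': 0.9989371619909654}
```

View pics/top.png

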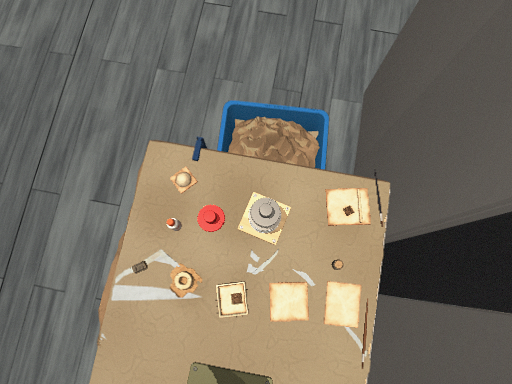

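View pics/side.png

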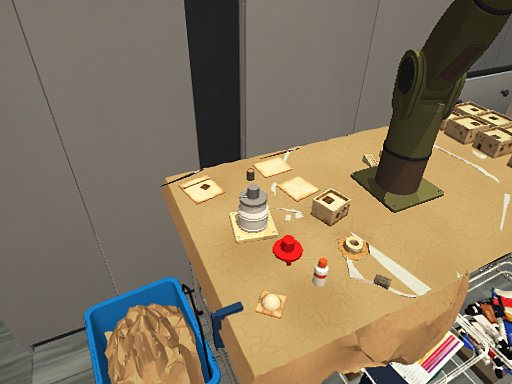

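The top view shows the grey cap on the white pot and plywood foot at (265,212). The red look-alike lies at (210,217), the glue bottle at (172,223), the dome at (183,180) and the barrel at (337,264). In the side view the grey cap is at (253,197) and the red one at (288,248). Only the grey cap on the pot fits the description, and I'll confirm it in a crop.

Run:
```python
from h import *
s=dict(np.load('last_top.npz'));t=dict(np.load('last_side.npz'))
for n,u,v in [("knob",265,210),("red",210,216),("glue",172,223),("dome",183,180),("barrel",337,264),("base",230,372),("box",232,298),("foot1",258,193),("foot2",291,210),("foot3",273,243),("foot4",239,225)]:
    print(n,world(s,u,v).round(3))
for n,u,v in [("knob",253,186),("red",288,240),("foot",235,235)]: print("side",n,world(t,u,v).round(3))
def proj(s,P):
    q,_=cv2.projectPoints(np.array([P],float),cv2.Rodrigues(s["world_to_cam"][:3,:3])[0],s["world_to_cam"][:3,3],s["intrinsics"],s["dist"]);return q[0,0]
print(proj(s,[.234,.579,.257]),proj(s,[0,0,0]))
# height segmentation: top of knob & disc
P=np.array([[world(s,u,v) for u in range(235,300)] for v in range(185,250)])
for lo,hi in [(.127,.145),(.1,.115),(.01,.02)]:
    m=(P[...,2]>lo)&(P[...,2]<hi); q=P[m]; print(lo,m.sum(),q.mean(0).round(4),q.min(0).round(3),q.max(0).round(3)); 
    print(cv2.minAreaRect(q[:,:2].astype(np.float32)*1000))
im=np.hstack([cv2.resize(s["frame"][165:265,150:300],(450,300),interpolation=3)[:,:],cv2.resize(t["frame"][170:260,200:305],(350,300),interpolation=3)])
cv2.imwrite("pics/crop.png",im[:,:,::-1])
```

```text
knob [ 0.486 -0.008  0.138]
red [0.46  0.124 0.065]
glue [0.425 0.211 0.072]
dome [0.547 0.221 0.024]
barrel [ 0.403 -0.211  0.031]
base [0.098 0.004 0.013]
box [0.275 0.032 0.047]
foot1 [0.552 0.019 0.012]
foot2 [ 0.524 -0.076  0.004]
foot3 [ 0.427 -0.044  0.017]
foot4 [0.457 0.052 0.016]
side knob [ 0.488 -0.01   0.136]
side red [0.463 0.129 0.068]
side foot [0.547 0.012 0.013]
[-51.89342532 269.53616831] [224.39928409 412.40534087]
0.127 139 [ 0.4884 -0.0088  0.1352] [ 0.473 -0.024  0.128] [0.504 0.006 0.138]
((488.8081359863281, -8.864898681640625), (28.907167434692383, 29.287315368652344), 32.966644287109375)
0.1 543 [ 0.4871 -0.0089  0.1056] [ 0.454 -0.045  0.101] [0.526 0.026 0.115]
((488.3193359375, -9.126960754394531), (70.22808074951172, 70.21248626708984), 35.26910400390625)
0.01 804 [ 0.4796 -0.009   0.0154] [ 0.425 -0.072  0.01 ] [0.553 0.056 0.02 ]
((489.37445068359375, -8.518592834472656), (110.09009552001953, 110.26752471923828), 77.77521514892578)
```

View pics/crop.png

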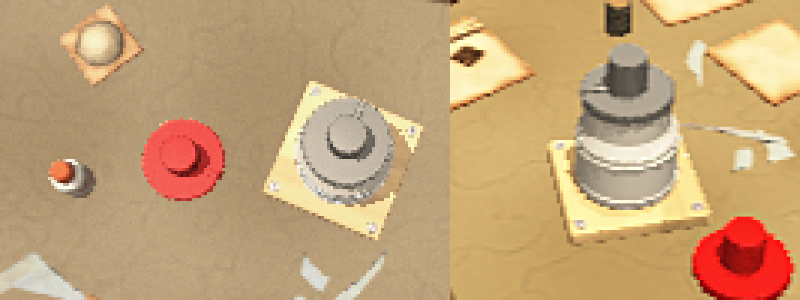

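The crop confirms it: the grey cap sits on the white pot on its plywood foot, knob axis at (0.4885, -0.009) m. Knob top (0.137), disc (0.105) and foot (110 mm square, turned about -12°) all match the given sizes. The red one lies loose on the table. I'll move over at height now.

>>> move_arm([
  [-40, -40, 0, 0, 0, 6, 0],
  [-80, -79, 0, 0, 0, 12, 0],
  [-120, -118, 0, 0, 0, 18, 0],
  [-160, -158, 0, 0, 0, 24, 0],
  [-200, -197, 0, 0, 0, 30, 0],
])

```text
clock: 0.72
tool_pos: [0.3465, 0.3198, 0.2573]
eef_rot: [0.44, 0.898, -0.0, 0.0]
contact_force: [0.5, 0.2, -0.7]
opening: 0.999
finger_force: 0.0
```

```bash
cat >> h.py <<'E'
from scipy.spatial.transform import Rotation as Ro
def go(x,y,z,yaw=None):
    s=r.get_state(); R=Ro.from_quat(s["eef_rot"]); m=R.as_matrix()
    d=m.T@(np.array([x,y,z])-s["tool_pos"])*1000
    print("clock",s["clock"],"pos",s["tool_pos"].round(4),"xaxis yaw",np.degrees(np.arctan2(m[1,0],m[0,0])).round(1),"z",m[:,2].round(4))
    print("tool shift",d.round(1),"q",s["q"].round(2),"F",s["contact_force"].round(1),"M",s["moment"].round(2),"open",s["opening"].round(3),"ff",s["finger_force"])
E
python3 -c "
from h import *
go(.4885,-.009,.123)"
```

```text
clock 0.725 pos [0.3465 0.3198 0.2573] xaxis yaw 127.8 z [-0.e+00 -2.e-04 -1.e+00]Traceback (most recent call last):
  File "<string>", line 3, in <module>
    go(.4885,-.009,.123)
    ~~^^^^^^^^^^^^^^^^^^
  File "h.py", line 16, in go
    print("tool shift",d.round(1),"q",s["q"].round(2),"F",s["contact_force"].round(1),"M",s["moment"].round(2),"open",s["opening"].round(3),"ff",s["finger_force"])
                                                                                                                      ^^^^^^^^^^^^^^^^^^
AttributeError: 'float' object has no attribute 'round'
```

>>> move_arm([
  [-50, -13, 0, 0, 0, 6, 0],
  [-100, -26, 0, 0, 0, 12, 0],
  [-150, -39, 0, 0, 0, 18, 0],
  [-200, -52, 0, 0, 0, 24, 0],
  [-250, -65, 0, 0, 0, 30, 0],
])

```text
clock: 1.35
tool_pos: [0.4489, 0.083, 0.2573]
eef_rot: [0.658, 0.753, 0.0, -0.0]
contact_force: [0.5, 1.1, -0.3]
opening: 1.0
finger_force: 0.0
```

```bash
sed -i 's/s\["opening"\].round(3)/round(s["opening"],3)/' h.py
python3 -c "
from h import *
go(.4885,-.009,.123)"
```

```text
clock 1.35 pos [0.4489 0.083  0.2573] xaxis yaw 97.8 z [-1.e-04  2.e-04 -1.e+00]
tool shift [-96.6  26.8 134.3] q [-0.31  0.48  0.04  2.06 -0.03  0.61 -0.11] F [ 0.5  1.1 -0.3] M [-0.05 -0.01  0.05] open 1.0 ff 0.0
```

>>> move_arm([
  [-50, 14, 0, 0, 0, 0, 0],
  [-96.5, 27, 0, 0, 0, 0, 0],
  [-96.5, 27, 40, 0, 0, 0, 0],
  [-96.5, 27, 70, 0, 0, 0, 0],
  [-96.5, 27, 70, 0, 0, 0, 0],
])

```text
clock: 1.98
tool_pos: [0.487, -0.0074, 0.1858]
eef_rot: [0.656, 0.754, -0.002, -0.002]
contact_force: [0.8, 0.0, -0.1]
opening: 0.997
finger_force: 0.0
```

Run:
```python
from h import *
go(.4885,-.009,.123)
w=snap("wrist","pics/wrist1.png")
P=np.array([[world(w,u,v) for u in range(0,512,3)] for v in range(0,384,3)]); m0=w["z_map"][::3,::3]>0
for lo,hi in [(.13,.142),(.1,.11)]:
    m=(P[...,2]>lo)&(P[...,2]<hi)&m0&(abs(P[...,0]-.4885)<.045)&(abs(P[...,1]+.009)<.045); q=P[m]
    print(m.sum(), cv2.minEnclosingCircle(q[:,:2].astype(np.float32)*1000) if m.sum() else 0, q.mean(0).round(4))
```

```text
clock 1.975 pos [ 0.487  -0.0074  0.1858] xaxis yaw 98.0 z [-5.1e-03 -1.0e-04 -1.0e+00]
tool shift [-1.8  1.6 62.7] q [-0.09  0.63  0.02  2.05 -0.02  0.47  0.08] F [ 0.8  0.  -0.1] M [-0.12  0.07 -0.05] open 0.997 ff 0.0
151 ((489.1749572753906, -8.990583419799805), 15.32849407196045) [ 0.4888 -0.0077  0.1353]
452 ((489.2984619140625, -9.445642471313477), 36.420989990234375) [ 0.488  -0.0029  0.1056]
```

View pics/wrist1.png

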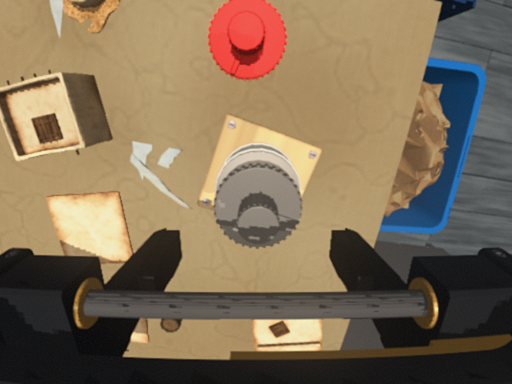

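The wrist view shows the knob at (257,210), centred between the open fingers at about (160,245) and (350,245). The red cap is well clear at (247,35). The axis is confirmed at (0.489, -0.009), so I descend.

>>> move_arm([
  [0, 0, 30, 0, 0, 0, 0],
  [0, 0, 55, 0, 0, 0, 0],
  [0, 0, 64, 0, 0, 0, 0],
  [0, 0, 64, 0, 0, 0, 0],
])

```text
clock: 2.52
tool_pos: [0.489, -0.0072, 0.124]
eef_rot: [0.656, 0.755, 0.0, 0.0]
contact_force: [-0.6, -1.1, -0.2]
opening: 0.996
finger_force: 0.0
```

```bash
python3 -c "
from h import *
go(.489,-.009,.123)"
```

```text
clock 2.525 pos [ 0.489  -0.0072  0.124 ] xaxis yaw 98.0 z [ 7.e-04  1.e-04 -1.e+00]
tool shift [-1.8 -0.3  1. ] q [-0.09  0.75  0.01  2.09 -0.02  0.3   0.08] F [-0.6 -1.1 -0.2] M [-0.05  0.06  0.02] open 0.996 ff 0.0
```

Correct by 1.5 mm and close with 35 N.

>>> move_arm([
  [-1.5, 0, 0, 0, 0, 0, 0.2],
  [-1.5, 0, 0, 0, 0, 0, 0.8],
  [-1.5, 0, 0, 0, 0, 0, 1],
  [-1.5, 0, 0, 0, 0, 0, 1],
  [-1.5, 0, 0, 0, 0, 0, 1],
], newtons=35)

```text
clock: 3.15
tool_pos: [0.4888, -0.0089, 0.1242]
eef_rot: [0.656, 0.754, 0.0, 0.0]
contact_force: [-1.5, -0.2, 7.5]
opening: 0.457
finger_force: 3.1
```

>>> move_arm([
  [0, 0, 0, 0, 0, 0, 1],
  [0, 0, 0, 0, 0, 0, 1],
  [0, 0, 0, 0, 0, 0, 1],
])

```text
clock: 3.52
tool_pos: [0.4887, -0.0089, 0.1241]
eef_rot: [0.656, 0.754, 0.0, 0.0]
contact_force: [-1.1, 0.7, 7.1]
opening: 0.33
finger_force: 35.7
```

```bash
python3 -c "
from h import *
go(.489,-.009,.123)"
```

```text
clock 3.525 pos [ 0.4887 -0.0089  0.1241] xaxis yaw 97.9 z [ 3.e-04  0.e+00 -1.e+00]
tool shift [-0.2  0.3  1.1] q [-0.08  0.75  0.01  2.09 -0.02  0.3   0.08] F [-1.1  0.7  7.1] M [-0.06  0.42 -0.08] open 0.33 ff 35.688223658989955
```

The knob is held (29 mm opening), but there is 7 N upward: a fingertip is resting on the pointer rib or disc. I'll regrip 3 mm higher and turned away from the rib.

>>> move_arm([
  [0, 0, 0, 0, 0, 0, 0.45],
  [0, 0, -3, 0, 0, 0, 0.45],
  [0, 0, -3, 0, 0, -10, 0.45],
  [0, 0, -3, 0, 0, -20, 0.45],
  [0, 0, -3, 0, 0, -30, 0.45],
])

```text
clock: 4.15
tool_pos: [0.4882, -0.0089, 0.1263]
eef_rot: [0.436, 0.9, -0.0, -0.001]
contact_force: [0.7, -0.4, -0.3]
opening: 0.552
finger_force: 0.0
```

>>> move_arm([
  [0, 0, 0, 0, 0, -10, 0.45],
  [0, 0, 0, 0, 0, -10, 0.7],
  [0, 0, 0, 0, 0, -10, 1],
  [0, 0, 0, 0, 0, -10, 1],
  [0, 0, 0, 0, 0, -10, 1],
], newtons=35)

```text
clock: 4.78
tool_pos: [0.4886, -0.0089, 0.1264]
eef_rot: [0.359, 0.933, -0.0, -0.0]
contact_force: [-0.0, -0.8, -0.9]
opening: 0.327
finger_force: 35.0
```

```bash
python3 -c "
from h import *
go(.489,-.009,.127)"
```

```text
clock 4.775 pos [ 0.4886 -0.0089  0.1264] xaxis yaw 137.9 z [-6.e-04 -4.e-04 -1.e+00]
tool shift [-0.4  0.2 -0.6] q [ 0.01  0.74 -0.13  2.08  0.28  0.33  0.48] F [-0.  -0.8 -0.9] M [-0.17  0.1  -0.01] open 0.327 ff 34.99994147568941
```

Clean grip with no stray load. Try counter-clockwise (tool z negative), gently.

>>> move_arm([
  [0, 0, 0, 0, 0, -5, 1],
  [0, 0, 0, 0, 0, -10, 1],
  [0, 0, 0, 0, 0, -15, 1],
  [0, 0, 0, 0, 0, -20, 1],
  [0, 0, 0, 0, 0, -25, 1],
])

```text
clock: 5.4
tool_pos: [0.4864, -0.0108, 0.1262]
eef_rot: [0.15, 0.989, -0.002, -0.002]
contact_force: [-2.7, -3.6, 2.5]
opening: 0.333
finger_force: 35.0
```

```bash
python3 -c "
from h import *
go(.489,-.009,.127)"
```

```text
clock 5.4 pos [ 0.4864 -0.0108  0.1262] xaxis yaw 162.8 z [-0.0051 -0.003  -1.    ]
tool shift [-1.9  2.5 -0.8] q [ 0.07  0.75 -0.23  2.08  0.46  0.37  0.74] F [-2.7 -3.6  2.5] M [-0.75  0.66 -0.79] open 0.333 ff 35.00076223164797
```

Mz is -0.8 N·m, which suggests the stop with the knob slipping. I'll check the pointer in the top and wrist views.

Run:
```python
from h import *
t=eyes.snapshot("side");w=eyes.snapshot("wrist")
im=np.hstack([cv2.resize(w["frame"][130:260,170:340],(510,390),interpolation=3),cv2.resize(t["frame"][165:235,215:285],(290,390),interpolation=3)])
cv2.imwrite("pics/c2.png",im[:,:,::-1]); go(.489,-.009,.127)
```

```text
clock 5.5 pos [ 0.4867 -0.0108  0.1262] xaxis yaw 162.8 z [-0.0045 -0.0029 -1.    ]
tool shift [-1.7  2.4 -0.8] q [ 0.07  0.75 -0.23  2.08  0.46  0.37  0.74] F [-3.8 -3.8  3.2] M [-0.83  0.9  -0.42] open 0.334 ff 35.00019047409296
```

View pics/c2.png

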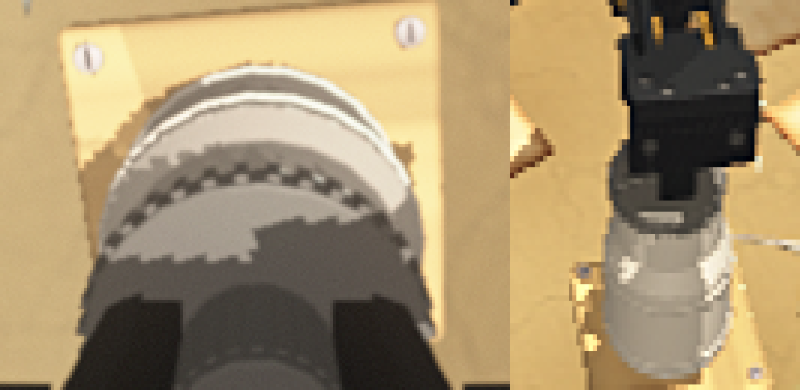

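In the wrist crop the knob at (255,340) is between the fingers; the pointer isn't visible. The 0.8 N·m at only 25° marks the stop, so counter-clockwise is the wrong way. I'll regrip to relieve the 2 mm offset, then turn clockwise.

>>> move_arm([
  [0, 0, 0, 0, 0, 0, 0.5],
  [0, 0, 0, 0, 0, 0, 0.5],
  [0, 0, 0, 0, 0, 0, 1],
  [0, 0, 0, 0, 0, 0, 1],
  [0, 0, 0, 0, 0, 0, 1],
], newtons=35)

```text
clock: 6.12
tool_pos: [0.4876, -0.0099, 0.1263]
eef_rot: [0.149, 0.989, -0.001, -0.001]
contact_force: [-3.5, -3.6, 2.7]
opening: 0.33
finger_force: 35.0
```

```bash
python3 -c "
from h import *
go(.489,-.009,.127)"
```

```text
clock 6.125 pos [ 0.4876 -0.0099  0.1263] xaxis yaw 162.9 z [-0.0025 -0.0017 -1.    ]
tool shift [-1.1  1.2 -0.7] q [ 0.07  0.75 -0.23  2.08  0.46  0.36  0.74] F [-3.5 -3.6  2.7] M [-0.81  0.66 -0.06] open 0.33 ff 35.00249935314059
```

>>> move_arm([
  [0, 0, 0, 0, 0, 5, 1],
  [0, 0, 0, 0, 0, 10, 1],
  [0, 0, 0, 0, 0, 15, 1],
  [0, 0, 0, 0, 0, 20, 1],
  [0, 0, 0, 0, 0, 25, 1],
])

```text
clock: 6.75
tool_pos: [0.488, -0.0084, 0.1262]
eef_rot: [0.36, 0.933, -0.0, -0.001]
contact_force: [-2.5, -0.5, 1.7]
opening: 0.328
finger_force: 35.0
```

```bash
python3 -c "
from h import *
go(.489,-.009,.127)"
```

```text
clock 6.75 pos [ 0.488  -0.0084  0.1262] xaxis yaw 137.8 z [-1.5e-03  3.0e-04 -1.0e+00]
tool shift [-1.1  0.2 -0.8] q [ 0.01  0.74 -0.14  2.08  0.28  0.33  0.48] F [-2.5 -0.5  1.7] M [-0.31  0.61  0.04] open 0.328 ff 34.99794306233525
```

Torque is light. Continue.

>>> move_arm([
  [0, 0, 0, 0, 0, 6, 1],
  [0, 0, 0, 0, 0, 12, 1],
  [0, 0, 0, 0, 0, 18, 1],
  [0, 0, 0, 0, 0, 24, 1],
  [0, 0, 0, 0, 0, 30, 1],
])

```text
clock: 7.38
tool_pos: [0.4888, -0.008, 0.1262]
eef_rot: [0.589, 0.808, 0.0, -0.0]
contact_force: [-1.0, -0.5, -0.7]
opening: 0.329
finger_force: 35.0
```

```bash
python3 -c "
from h import *
go(.489,-.009,.127)"
```

```text
clock 7.375 pos [ 0.4888 -0.008   0.1262] xaxis yaw 107.8 z [ 1.e-04  9.e-04 -1.e+00]
tool shift [-1.  -0.1 -0.8] q [-0.06  0.74 -0.03  2.09  0.06  0.31  0.18] F [-1.  -0.5 -0.7] M [-0.17  0.35  0.07] open 0.329 ff 34.99787248671055
```

>>> move_arm([
  [0, 0, 0, 0, 0, 6, 1],
  [0, 0, 0, 0, 0, 12, 1],
  [0, 0, 0, 0, 0, 18, 1],
  [0, 0, 0, 0, 0, 25, 1],
  [0, 0, 0, 0, 0, 25, 1],
])

```text
clock: 8.0
tool_pos: [0.4896, -0.0081, 0.1263]
eef_rot: [0.749, 0.663, 0.001, 0.0]
contact_force: [-0.7, -0.8, -1.5]
opening: 0.332
finger_force: 35.0
```

Run:
```python
from h import *
go(.489,-.009,.127)
t=eyes.snapshot("side");w=eyes.snapshot("wrist")
im=np.hstack([cv2.resize(w["frame"][130:260,170:340],(510,390),interpolation=3),cv2.resize(t["frame"][165:235,215:285],(290,390),interpolation=3)])
cv2.imwrite("pics/c3.png",im[:,:,::-1])
```

```text
clock 8.0 pos [ 0.4896 -0.0081  0.1263] xaxis yaw 83.1 z [ 1.6e-03  4.0e-04 -1.0e+00]
tool shift [-0.9 -0.5 -0.7] q [-0.11  0.75  0.06  2.09 -0.13  0.31 -0.06] F [-0.7 -0.8 -1.5] M [-0.14  0.1  -0.  ] open 0.332 ff 35.000570341944695
```

View pics/c3.png

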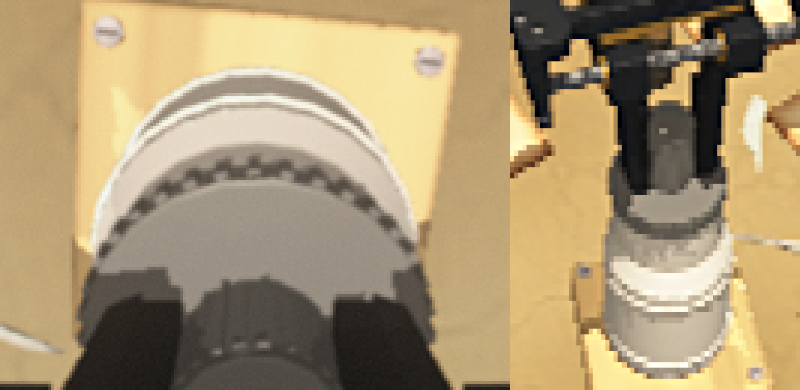

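The knob turned clockwise 80° freely (a net 60–80° from closed). In the crop the knob at (255,330) is held level and the pointer is hidden on the far side, consistent with the turn. Now a gentle test lift.

>>> move_arm([
  [0, 0, -2, 0, 0, 0, 1],
  [0, 0, -4, 0, 0, 0, 1],
  [0, 0, -6, 0, 0, 0, 1],
  [0, 0, -8, 0, 0, 0, 1],
  [0, 0, -8, 0, 0, 0, 1],
])

```text
clock: 8.72
tool_pos: [0.4889, -0.0087, 0.1346]
eef_rot: [0.749, 0.662, 0.0, 0.0]
contact_force: [-0.5, 0.3, -0.7]
opening: 0.333
finger_force: 35.0
```

```bash
python3 -c "
from h import *
go(.489,-.009,.2065)"
```

```text
clock 8.725 pos [ 0.4889 -0.0087  0.1346] xaxis yaw 83.0 z [ 4.e-04  1.e-04 -1.e+00]
tool shift [ -0.2   0.1 -71.9] q [-0.12  0.73  0.06  2.08 -0.13  0.33 -0.07] F [-0.5  0.3 -0.7] M [-0.06  0.1  -0.01] open 0.333 ff 34.99999422580004
```

It lifts freely (weight only). Raise the remaining 72 mm straight up.

>>> move_arm([
  [0, 0, -10, 0, 0, 0, 1],
  [0, 0, -25, 0, 0, 0, 1],
  [0, 0, -42, 0, 0, 0, 1],
  [0, 0, -60, 0, 0, 0, 1],
  [0, 0, -72, 0, 0, 0, 1],
])

```text
clock: 9.35
tool_pos: [0.489, -0.0088, 0.2076]
eef_rot: [0.749, 0.662, 0.0, 0.0]
contact_force: [-0.2, -0.4, -0.9]
opening: 0.328
finger_force: 35.0
```

>>> move_arm([
  [0, 0, 0, 0, 0, 0, 1],
  [0, 0, 0, 0, 0, 0, 1],
  [0, 0, 0, 0, 0, 0, 1],
  [0, 0, 0, 0, 0, 0, 1],
])

```text
clock: 9.85
tool_pos: [0.4886, -0.0088, 0.206]
eef_rot: [0.749, 0.662, -0.0, -0.0]
contact_force: [-0.2, 0.5, 0.1]
opening: 0.329
finger_force: 35.0
```

Run:
```python
from h import *
go(.489,-.009,.2065)
t=snap("side","pics/side2.png")
P=np.array([[world(t,u,v) for u in range(200,300)] for v in range(120,240)]); 
cv2.imwrite("pics/c4.png",cv2.resize(t["frame"][110:290,170:350],(540,540),interpolation=3)[:,:,::-1])
m=(np.hypot(P[...,0]-.489,P[...,1]+.009)<.04)&(np.hypot(P[...,0]-.489,P[...,1]+.009)>.031)&(P[...,2]>.12)&(P[...,2]<.2); q=P[m]; print(m.sum(),np.percentile(q[:,2],[2,50,98]))
```

```text
clock 9.85 pos [ 0.4886 -0.0088  0.206 ] xaxis yaw 83.0 z [-0.001 -0.    -1.   ]
tool shift [-0.2  0.4 -0.5] q [-0.14  0.6   0.1   2.03 -0.12  0.52 -0.08] F [-0.2  0.5  0.1] M [-0.14  0.04  0.  ] open 0.329 ff 34.99997919425368
136 [0.17615423 0.18300593 0.18703383]
```

View pics/c4.png

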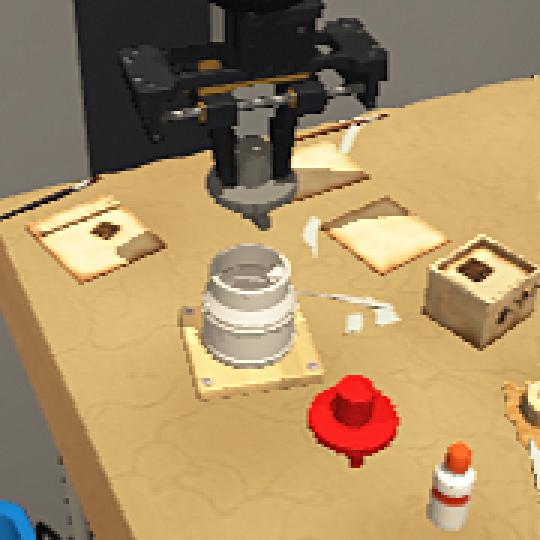

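The picture shows the cap level in the gripper at (253,185), with its stem and cross bar hanging over the open mouth at (248,260). The disc spans 0.176–0.187 m, about 80 mm above the rim. The glue bottle and red cap are undisturbed, so I hand in.

```bash
python3 -c "
from plant import finish_job
print(finish_job())"
```

```text
the job is handed in; nothing more can be done
None
```

The cap came off turning clockwise (left-handed thread; counter-clockwise hit the stop), and I handed the job in at about 10 s with the cap held level about 8 cm above the pot's mouth; the verdict was not shown, and the dome and barrel, never approached, were not in the last picture.

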